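# Make up a moulding kit and a wax kit

### The job

Make up two kits from the stock standing at the back of the bench. Into the long tray with three pads go the rubber mould (lying flat, lengthwise on the oblong pad), the roll of tape (flat on the round pad) and the small ink bottle (on the square pad); into the short tray with two pads go the round jar (on the round pad) and the larger white flux bottle (on the square pad). Centre each upright on its pad and let it go; do not disturb the glass bottle and the tool holder at the sides.

Things in the scene. Friction and masses are not known exactly. Their poses are not given: they have to be found in the camera images.
- mould: brown cut-rubber mould, a flat block 50 (its x) x 77 (its y, long) x 22 high mm, lying flat among the stock at the back. Origin: centre of the underside, z up. Grip it across the 50 mm width. It starts with its long side roughly (within 0.35 rad) along world y.
- tape: roll of tape lying flat, pale, 58 mm diameter, 24 mm high, among the stock. Origin: centre of the underside, z up. 
- ink: small marking-ink bottle with black cap, standing; body 32 (x) x 40 (y) x 42 high mm, cap 26 mm diameter above it to 64 mm; the smaller of the two square bottles. Origin: centre of the underside, z up. 
- jar: round screw jar of wax chips, standing, 60 mm high; body 56 mm diameter, lid 61 mm diameter from 44 mm height to the top. The lid does not come off. Origin: centre of the underside, z up. 
- flux: flux bottle: white, square, 46 x 46 mm, shoulders at 55 mm, cap 28 mm diameter to 71 mm; the larger of the two square bottles. Origin: centre of the underside, z up. 
- long_tray: long kit tray, plywood, fixed, 100 (x) x 290 (y) mm, inner floor 4 mm above the table, rim 10 mm above the table and 4 mm thick. Three dark, thin rubber pads in a row along its y (which points to world +y within 0.12 rad; pads flush with the floor to 1.5 mm), centred at tray x = 0: oblong pad 74 x 101 mm (long along y) centred at y = +83.5 mm; round pad 84 mm diameter at y = -20 mm; square pad 60 x 60 mm at y = -103 mm. Origin: centre of the underside.
- short_tray: short kit tray, same make, fixed, 100 (x) x 190 (y) mm, inner floor 4 mm, rim 10 mm above the table. Two pads at tray x = 0: round pad 84 mm diameter at y = +41 mm; square pad 70 x 70 mm at y = -48 mm. Origin: centre of the underside.
- alcohol: bystander: loose clear glass dispensing bottle, 66 mm diameter, 108 mm high, left of the work, on an adjoining table 6 mm higher; not part of a kit. Origin: centre of the underside, z up. 
- tool_cup: bystander: loose open yellow holder with pliers standing in it, 60 x 75 x 115 mm, right of the work; not part of a kit. Origin: centre of the underside, z up. 
Mind the look-alikes: they are no part of the job. Leave any green look-alike of the jar alone.

How it is judged:
At the end, for the whole second after the job is handed in: Each of the five things is on its own pad in its own tray: centre within 15 mm of the pad's centre along both tray axes, underside within 5 mm of the tray floor, upright within 0.12 rad, at rest; the mould lengthwise within 0.4 rad (x of mould in the frame of long_tray between -0.015 and 0.015 m and y of mould in the frame of long_tray between 0.0685 and 0.0985 m and z of each of mould, tape, ink in the frame of long_tray below 0.009 m and angle between each of mould, tape, ink, jar, flux's own z axis and vertical below 0.12 rad and linear speed of each of mould, tape, ink, jar, flux below 0.02 m/s and angular speed of each of mould, tape, ink, jar, flux below 0.2 rad/s and x of tape in the frame of long_tray between -0.015 and 0.015 m and y of tape in the frame of long_tray between -0.035 and -0.005 m and x of ink in the frame of long_tray between -0.015 and 0.015 m and y of ink in the frame of long_tray between -0.118 and -0.088 m and x of jar in the frame of short_tray between -0.015 and 0.015 m and y of jar in the frame of short_tray between 0.026 and 0.056 m and z of each of jar, flux in the frame of short_tray below 0.009 m and x of flux in the frame of short_tray between -0.015 and 0.015 m and y of flux in the frame of short_tray between -0.063 and -0.033 m and angle between the y axis of mould and the y axis of long_tray, either way round below 0.4 rad); the robot touches nothing.
It fails at once if the glass bottle is pushed more than 30 mm or tipped (distance of alcohol from where it was at the start of the episode above 0.03 m or angle between alcohol's own z axis and vertical above 0.4 rad).
It fails at once if the tool holder is pushed more than 30 mm or tipped (distance of tool_cup from where it was at the start of the episode above 0.03 m or angle between tool_cup's own z axis and vertical above 0.4 rad).
It also fails if it takes over 120 s, if anything falls off the work surface, if the arm or the gripper's body presses on something with over 40 N, if the wrist force passes 120 N, or if a joint passes its speed limit or range.

### The arm

A 6-joint arm with a two-finger parallel gripper is mounted at the origin on the work surface; the furniture and walls round the work are solid. World frame = base frame: x ahead of the robot, y to its left, z up, the work surface at z = 0. Lengths are in m, angles in rad, forces in N, time in s.
With the tool pointing down it reaches from about 0.275 to 0.75 m from the base axis. Payload 10.2 kg.
Tool frame: the origin (TCP) lies on the centre line of the jaws, within the pads' length; the fingertips stand 11 mm ahead of it and the grasp point (between the pads) lies 8 mm behind it; z points along the fingers, y is the direction in which the jaws open and shut (so a half turn about z gives the same grasp; the last joint's range is limited). The gripper opens to 88 mm and grips with 3 to 60 N. Pads are 18 mm wide; open, the fingers measure 123 mm over their backs; the gripper's body (75 mm by 187 mm) begins 45 mm behind the grasp point.
Start: joints at [1.104, 0.313, 1.498, -0, 1.331, -0.223], TCP at [0.127, 0.509, 0.25] pointing down, gripper open.
Joint ranges: [-2.94, 2.94], [-0.97, 2.17], [0.19, 2.56], [-1.23, 4.37], [0.02, 3.11], [-2.88, 2.88]. Speed limits (rad/s): [2.39, 2.39, 3.01, 3.14, 3.14, 3.14].

### API

Orientations are given as a rotation vector (axis times angle).
In Python, from plant import * gives the robot as it stands.
- The arm moves only by the tool arm_command, never from a script. Its argument "motion" is text: rows parted by semicolons, each of 5 numbers parted by spaces: the finger opening in m, from 0 to 0.0881, then the shift along the tool's x, y, z in m, then the turn about the tool's z in rad. A call has 1 to 12 rows; each row shifts and turns the commanded pose from where the row before left it, along the tool's axes as they then stand; what a row does not reach is not made up. A row lasts 1/12 s, in which the tool goes at most 41.7 mm and 7.16 degrees, less where a joint would pass 70% of its speed; a pose out of reach is approached as far as the arm can. A call with a gripper value outside its range is refused whole. The fingers move at their own pace and stop on an object; "newtons" is the grip in N (left out, the last holds). Time passes only in rows, so rows that do not move let the fingers close. It gives the time, the measured TCP pose, the force and the opening at its end, in the units of the state.
- read_state(): the state, without advancing time (a new reading comes with each control period).
- camera(name): name is "scene" or "top" or "wrist"; returns a dict with "pixels" (384x512x3 uint8, blue, green, red), "mtx" (3x3 intrinsics, pixels), "R" (3x3) and "t" (3): a world point X has camera coordinates R X + t; the wrist camera has in their place "mount" (4x4, takes a point from camera to tool coordinates, whose origin is the TCP and whose axes are the flange's). Camera axes: x right, y down, z forward; pixel columns grow to the right and rows downward; lengths in m; the calibration is good to about 2 mm. The wrist camera is an equidistant fisheye: a pixel r from the principal point sees the ray r / f radians off the axis. A picture is of the moment at which its call begins: read the wrist's pose just before it. There is no depth.
- close_job(): hands the job in, once; it reports no verdict.
Trained networks look in the newest picture that a camera, given by its name, has taken for a name from the list of things; names that differ only in an ending like _2 or _b are one class to them, and where a whole thing is asked for, a point or a joint stands for the part that bears it (a point fixed in the world has none). Each returns a list of dicts, best first, with "confidence" (0 to 1); they miss things now and then, are a little off and sometimes report something else, mostly with a low value. They report only what shows in the picture. A call takes as long as a camera call. They do not tell look-alikes from the thing itself.
- masks_of(camera, target): "region" (384x512 bool, what is visible of it) and "at" ([column, row] in pixels, amid what is visible of it).
- spot_point(camera, target): "at" ([column, row] in pixels: a listed point, or the origin of a listed thing).
The state is a dict: "time_s": time; "qpos": joint angles; "dq": joint speeds; "joint_efforts": joint torques, N m; "tool_pos": TCP position; "tool_rot": TCP orientation; "contact_force": force on the tool from outside, world axes, zero at the start; "wrist_torque": the same for the moment, N m; "gripper_width": opening from 0.0 (shut) to 1.0 (fully open).
Only numpy, scipy, OpenCV 4.12 (cv2) and the standard library are available. Lean on these libraries where they do the work, as an engineer would, in place of code of your own. Each camera call takes 0.05 s, during which the arm holds its last target.

## Working session

There is one attempt and no reset: what is moved stays moved. The work goes in short steps, Python scripts to look and compute and a tool call to move; the robot and the scene stay as the last step left them, time stands still between calls to the robot, and variables do not carry over. Pictures are saved under pics/ and viewed, and the job is handed in when it is done.

Besides the shell and the picture viewer there is one more tool, called as name(argument=value, ...) on one line, values as JSON. arm_command: Moves the arm, as the interface text tells. Its arguments: {"type":"object","properties":{"motion":{"type":"string"},"newtons":{"type":"number"}},"required":["motion"]}

```bash
mkdir -p pics; ls
python3 - <<'E'
from plant import *
import cv2
for n in ["scene","top","wrist"]:
    c=camera(n); cv2.imwrite(f"pics/{n}0.png",c["pixels"]); print(n,c["mtx"].round(1).tolist(),{k:np.round(v,4).tolist() for k,v in c.items() if k in("R","t","mount")} if 'np' in globals() else {k:v for k,v in c.items() if k in("R","t","mount")})
print(read_state())
E
```

```text
pics
scene [[436.7, 0.0, 255.3], [0.0, 436.7, 189.4], [0.0, 0.0, 1.0]] {'R': array([[ 0.58470715, -0.81111206, -0.01465519],
       [-0.53917836, -0.37505348, -0.75407001],
       [ 0.6061388 ,  0.44881189, -0.65663052]]), 't': array([-0.28283202,  0.2776912 ,  1.08879561])}
top [[429.1, 0.0, 251.2], [0.0, 429.1, 191.1], [0.0, 0.0, 1.0]] {'R': array([[ 0.02542781, -0.99947353,  0.0201515 ],
       [-0.99849588, -0.02637208, -0.04806756],
       [ 0.04857369, -0.01889894, -0.99864079]]), 't': array([-0.03915865,  0.45502615,  1.55728627])}
wrist [[297.3, 0.0, 254.5], [0.0, 297.3, 187.3], [0.0, 0.0, 1.0]] {'mount': array([[ 5.12078959e-04, -9.46746672e-01, -3.21979001e-01,
         8.39731693e-02],
       [ 9.99999801e-01,  6.03302954e-04, -1.83540560e-04,
         5.94190389e-04],
       [ 3.68017297e-04, -3.21978843e-01,  9.46746792e-01,
        -1.35021639e-01],
       [ 0.00000000e+00,  0.00000000e+00,  0.00000000e+00,
         1.00000000e+00]])}
{'time_s': 0.15, 'qpos': array([ 1.10362956e+00,  3.13303285e-01,  1.49825118e+00, -1.15528850e-05,
        1.33103088e+00, -2.23431057e-01]), 'dq': array([-0.00027367, -0.00141485, -0.00279435,  0.00025799,  0.00187193,
       -0.0009438 ]), 'joint_efforts': array([ 1.39316868e-03, -4.02305496e+01, -2.52311486e+01,  6.94961334e-02,
        3.44485778e-02, -3.49554898e-05]), 'tool_pos': array([0.12664459, 0.50930916, 0.24930613]), 'tool_rot': array([-3.81868289e-01, -3.11796955e+00,  1.47308816e-03]), 'contact_force': array([0.41469208, 0.00868322, 0.43412322]), 'wrist_torque': array([-0.02033713, -0.00045618, -0.02316376]), 'gripper_width': 0.9998974464141352}
```

View pics/scene0.png

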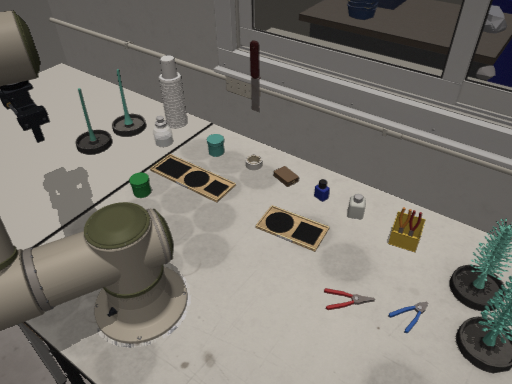

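View pics/top0.png

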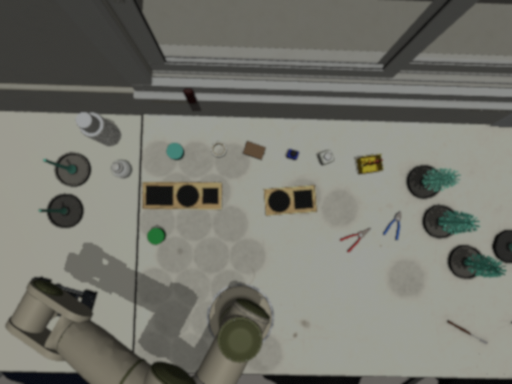

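View pics/wrist0.png

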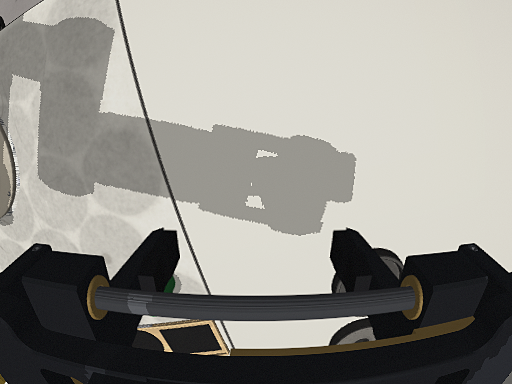

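```bash
cat > h.py <<'E'
import numpy as np, cv2
from scipy.optimize import minimize, least_squares
from scipy.spatial.transform import Rotation as Ro
from plant import *
def circ(r,z,n=40):
    a=np.linspace(0,2*np.pi,n,endpoint=False); return np.c_[r*np.cos(a),r*np.sin(a),np.full(n,z)]
def box(x,y,z0,z1): return np.array([[sx*x/2,sy*y/2,z] for sx in(-1,1) for sy in(-1,1) for z in(z0,z1)])
M={'mould':[box(.05,.077,0,.022)],'tape':[np.r_[circ(.029,0),circ(.029,.024)]],
'ink':[box(.032,.04,0,.042),np.r_[circ(.013,.042),circ(.013,.064)]],
'jar':[np.r_[circ(.028,0),circ(.028,.044)],np.r_[circ(.0305,.044),circ(.0305,.06)]],
'flux':[box(.046,.046,0,.055),np.r_[circ(.014,.055),circ(.014,.071)]],
'long_tray':[box(.1,.29,0,.010)],'short_tray':[box(.1,.19,0,.010)],
'alcohol':[np.r_[circ(.033,0),circ(.033,.08)]],'tool_cup':[box(.06,.075,0,.09)]}
def snap(n):
    s=read_state(); c=camera(n); c['s']=s; c['n']=n
    if n=='wrist':
        T=np.eye(4);T[:3,:3]=Ro.from_rotvec(s['tool_rot']).as_matrix();T[:3,3]=s['tool_pos']
        W=T@np.asarray(c['mount']); c['R']=W[:3,:3].T; c['t']=-W[:3,:3].T@W[:3,3]
    return c
def proj(c,X):
    p=np.asarray(X)@c['R'].T+c['t']; K=c['mtx']
    if c['n']=='wrist':
        r=np.hypot(p[:,0],p[:,1]); th=np.arctan2(r,p[:,2]); k=th/np.maximum(r,1e-9)
        return np.c_[K[0,0]*p[:,0]*k+K[0,2],K[1,1]*p[:,1]*k+K[1,2]]
    return np.c_[K[0,0]*p[:,0]/p[:,2]+K[0,2],K[1,1]*p[:,1]/p[:,2]+K[1,2]]
def ray(c,uv):
    K=c['mtx'];a=(uv[0]-K[0,2])/K[0,0];b=(uv[1]-K[1,2])/K[1,1]
    if c['n']=='wrist':
        th=np.hypot(a,b);d=np.array([a/th*np.sin(th),b/th*np.sin(th),np.cos(th)])
    else: d=np.array([a,b,1.])
    return -c['R'].T@c['t'], c['R'].T@d
def onz(c,uv,z):
    o,d=ray(c,uv); return (o+d*(z-o[2])/d[2])[:2]
def sil(c,name,x,y,yaw,z=0,S=4):
    im=np.zeros((384*S,512*S),np.uint8)
    R=Ro.from_euler('z',yaw).as_matrix()
    for P in M[name]:
        q=proj(c,P@R.T+[x,y,z]); h=cv2.convexHull((q*S+S/2-.5).astype(np.float32)).astype(np.int32)
        cv2.fillConvexPoly(im,h,255)
    return cv2.resize(im,(512,384),interpolation=cv2.INTER_AREA)/255.
def fit(cs,masks,name,x0,z=0,off=None):
    """joint silhouette fit over cameras"""
    def cost(p):
        e=0
        for c,m in zip(cs,masks):
            s=sil(c,name,*p,z=z); e+=np.abs(s-m).sum()/m.sum()
        return e
    best=None
    yaws=[x0[2]] if name in('tape','jar') else x0[2]+np.array([-.3,-.15,0,.15,.3])
    for yw in yaws:
        r=minimize(cost,[x0[0],x0[1],yw],method='Nelder-Mead',options=dict(initial_simplex=[[x0[0],x0[1],yw],[x0[0]+.008,x0[1],yw],[x0[0],x0[1]+.008,yw],[x0[0],x0[1],yw+.1]],xatol=1e-4,fatol=1e-3,maxiter=150))
        if best is None or r.fun<best.fun: best=r
    return best
E
python3 - <<'E'
from h import *
import pickle
cs={n:snap(n) for n in('top','scene')}
out={}
for t in ['mould','tape','ink','jar','flux','long_tray','short_tray','alcohol','tool_cup']:
    for n in cs:
        for d in masks_of(n,t)[:4]:
            m=d['region']; z=.006 if t=='alcohol' else 0
            print(t,n,round(d['confidence'],2),np.round(d['at'],1),m.sum(),onz(cs[n],d['at'],.02).round(3))
            out.setdefault((t,n),[]).append(d)
pickle.dump((cs,out),open('m0.pkl','wb'))
for n in cs:
    im=cs[n]['pixels']
    a=im[130:220,130:400] if n=='top' else im[110:260,120:440]
    cv2.imwrite(f'pics/crop_{n}.png',cv2.resize(a,None,fx=2.9 if n=='top' else 2.5,fy=2.9 if n=='top' else 2.5,interpolation=cv2.INTER_CUBIC))
E
```

```text
mould top 0.72 [253.4 151.7] 289 [ 0.6   -0.032]
mould scene 0.62 [283.8 173.9] 319 [ 0.602 -0.03 ]
tape top 0.24 [173.8 151.6] 245 [0.592 0.258]
tape scene 0.61 [253.5 161. ] 258 [0.602 0.092]
tape scene 0.52 [215.4 144.7] 349 [0.602 0.26 ]
ink top 0.58 [291.4 154.6] 118 [ 0.593 -0.171]
ink scene 0.55 [322.5 189.2] 247 [ 0.607 -0.171]
ink scene 0.16 [406.4 230.9] 1117 [ 0.585 -0.451]
jar top 0.6 [176.5 153.1] 246 [0.587 0.248]
jar top 0.55 [156.1 232.9] 280 [0.296 0.311]
jar scene 0.56 [215.2 142.1] 334 [0.614 0.271]
flux top 0.73 [324.3 161. ] 219 [ 0.573 -0.292]
flux scene 0.73 [356.8 205.9] 363 [ 0.599 -0.292]
long_tray top 0.74 [181.5 195.9] 2166 [0.431 0.225]
long_tray scene 0.95 [190.6 178.1] 1861 [0.412 0.207]
short_tray top 0.74 [293.2 203.5] 1427 [ 0.414 -0.181]
short_tray scene 0.86 [293.9 225.4] 1742 [ 0.422 -0.181]
alcohol top 0.9 [120.3 168.2] 328 [0.526 0.449]
alcohol top 0.65 [181.3 197.2] 2077 [0.427 0.225]
alcohol scene 0.91 [159.3 135.5] 456 [0.53  0.468]
alcohol scene 0.75 [293.7 224.9] 1833 [ 0.423 -0.18 ]
tool_cup top 0.65 [255.2 150.2] 297 [ 0.605 -0.038]
tool_cup scene 0.61 [406.3 228.6] 1139 [ 0.593 -0.448]
```

View pics/crop_top.png

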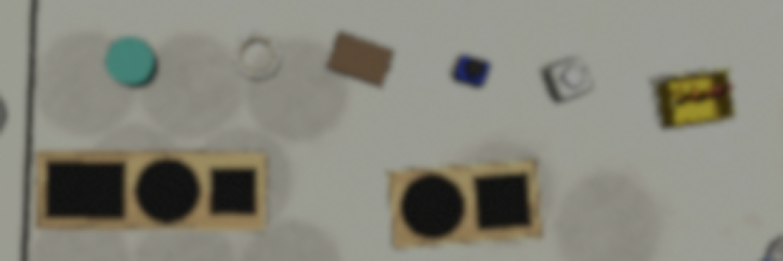

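View pics/crop_scene.png

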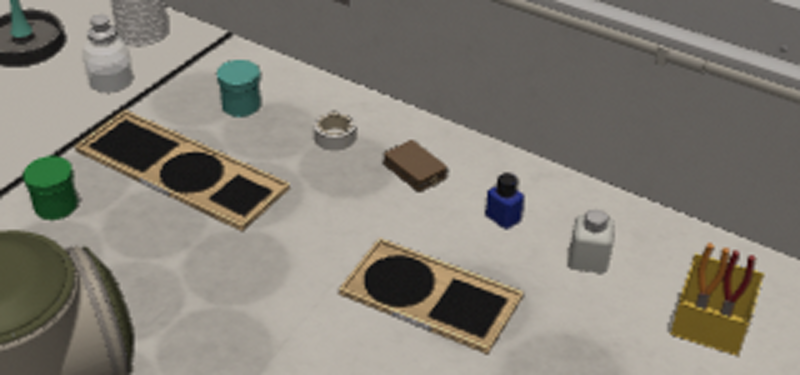

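Run:
```python
from h import *
import pickle
cs,out=pickle.load(open('m0.pkl','rb'))
init=dict(mould=(.6,-.03,-.3),jar=(.6,.26,0),ink=(.6,-.17,0.2),flux=(.59,-.29,.2),long_tray=(.42,.21,0),short_tray=(.42,-.18,.1),tape=(.6,.092,0))
def m(t,n): return out[(t,n)][0]['region'].astype(float)
for t,x0 in init.items():
    for ns in (['top'],['scene'],['top','scene']):
        if t=='tape' and 'top' in ns: continue
        r=fit([cs[n] for n in ns],[m(t,n) for n in ns],t,x0); print(t,ns,r.x.round(4),round(r.fun,2))
# pads in top & scene: dark blobs
for n in cs:
    im=cs[n]['pixels'].max(2)
    for t in('long_tray','short_tray'):
        reg=cv2.morphologyEx(out[(t,n)][0]['region'].astype(np.uint8),cv2.MORPH_CLOSE,np.ones((9,9)))
        k,l,st,ce=cv2.connectedComponentsWithStats(((im<60)&(reg>0)).astype(np.uint8))
        for i in range(1,k):
            if st[i,4]>40: print(n,t,st[i,4],onz(cs[n],ce[i],.0045).round(4))
```

```text
mould ['top'] [ 0.6051 -0.0358 -0.3138] 0.1
mould ['scene'] [ 0.608  -0.033  -0.3682] 0.15
mould ['top', 'scene'] [ 0.6058 -0.035  -0.3141] 0.28
jar ['top'] [0.5887 0.2472 0.1086] 0.1
jar ['scene'] [0.591  0.249  0.2789] 0.09
jar ['top', 'scene'] [0.5897 0.248  0.2277] 0.2
ink ['top'] [ 0.5917 -0.1747 -0.3529] 0.13
ink ['scene'] [ 0.5931 -0.1759  0.5951] 0.16
ink ['top', 'scene'] [ 0.5917 -0.1748 -0.0655] 0.39
flux ['top'] [ 0.5823 -0.296   0.3785] 0.1
flux ['scene'] [ 0.5885 -0.2957  0.328 ] 0.15
flux ['top', 'scene'] [ 0.5833 -0.2963  0.3562] 0.26
long_tray ['top'] [0.4322 0.2247 0.0237] 0.03
long_tray ['scene'] [0.4335 0.2241 0.0168] 0.04
long_tray ['top', 'scene'] [0.4322 0.2241 0.0164] 0.08
short_tray ['top'] [ 0.4247 -0.1718  0.0997] 0.04
short_tray ['scene'] [ 0.4273 -0.1726  0.1035] 0.05
short_tray ['top', 'scene'] [ 0.4254 -0.1723  0.1085] 0.1
tape ['scene'] [0.6039 0.0952 0.0665] 0.1
top long_tray 339 [0.4343 0.2059]
top long_tray 458 [0.4327 0.3097]
top long_tray 201 [0.4355 0.1223]
top short_tray 340 [ 0.4229 -0.1295]
top short_tray 280 [ 0.4322 -0.2177]
scene long_tray 376 [0.4308 0.3069]
scene long_tray 311 [0.4333 0.2042]
scene long_tray 207 [0.4349 0.1212]
scene short_tray 434 [ 0.4222 -0.1308]
scene short_tray 407 [ 0.4313 -0.2192]
```

Run:
```python
from h import *
import pickle
cs,out=pickle.load(open('m0.pkl','rb'))
for uv in [(212,123),(440,214),(330,170)]: print(onz(cs['scene'],uv,0))
for uv in [(200,112),(350,120),(500,125)]: print(onz(cs['top'],uv,0))
```

```text
[0.72815396 0.38424459]
[ 0.72915419 -0.50353639]
[ 0.7291986  -0.13334925]
[0.74465117 0.16958775]
[ 0.73136365 -0.38916736]
[ 0.72926864 -0.95496473]
```

arm_command(motion="0.088 0 0 0 0.12; 0.088 0 0 0 0.12; 0.088 0 0 0 0.12; 0.088 0 0 0 0.12; 0.088 0 0 0 0.12; 0.088 0 0 0 0.12; 0.088 0 0 0 0.12; 0.088 0 0 0 0.12; 0.088 0 0 0 0.12; 0.088 0 0 0 0.12; 0.088 0 0 0 0.12")

```text
time_s: 2.07
tool_pos: [0.1267, 0.5095, 0.2497]
tool_rot: [-2.22, -2.223, 0.0]
contact_force: [0.0, -0.2, 0.8]
gripper_width: 1.002
```

arm_command(motion="0.088 -0.0248 0.0218 0 0;0.088 -0.0248 0.0218 0 0;0.088 -0.0248 0.0218 0 0;0.088 -0.0248 0.0218 0 0;0.088 -0.0248 0.0218 0 0;0.088 -0.0248 0.0218 0 0;0.088 -0.0248 0.0218 0 0;0.088 -0.0248 0.0218 0 0;0.088 -0.0248 0.0218 0 0;0.088 -0.0248 0.0218 0 0;0.088 -0.0248 0.0218 0 0")

```text
time_s: 2.98
tool_pos: [0.3693, 0.237, 0.2499]
tool_rot: [2.214, 2.229, 0.001]
contact_force: [0.5, 1.0, -0.0]
gripper_width: 1.002
```

arm_command(motion="0.088 -0.0248 0.0218 0 0;0.088 -0.0248 0.0218 0 0;0.088 -0.0248 0.0218 0 0;0.088 -0.0248 0.0218 0 0;0.088 -0.0248 0.0218 0 0;0.088 -0.0248 0.0218 0 0;0.088 -0.0248 0.0218 0.01 0;0.088 -0.0248 0.0218 0.01 0;0.088 -0.0248 0.0218 0.01 0;0.088 -0.0248 0.0218 0.01 0;0.088 -0.0248 0.0218 0.01 0;0.088 0 0 0 0")

```text
time_s: 3.98
tool_pos: [0.6117, -0.0369, 0.1966]
tool_rot: [-2.217, -2.224, 0.003]
contact_force: [-0.5, -0.2, -0.3]
gripper_width: 0.998
```

```bash
cat >> h.py <<'E'
def look(t,x0,tag,z=0,other=()):
    c=snap('wrist'); ds=masks_of('wrist',t); im=c['pixels'].copy(); s=c['s']
    print('t',s['time_s'],'tcp',s['tool_pos'].round(4),'rot',s['tool_rot'].round(3))
    for d in ds[:3]: print(t,round(d['confidence'],2),np.round(d['at'],1),d['region'].sum(),onz(c,d['at'],.02).round(3))
    ds=[d for d in ds if np.linalg.norm(onz(c,d['at'],.02)-np.array(x0[:2]))<.06]
    if ds:
        m=ds[0]['region']; r=fit([c],[m.astype(float)],t,x0,z=z); print('fit',r.x.round(4),round(r.fun,3))
        cn,_=cv2.findContours(m.astype(np.uint8),0,1); cv2.drawContours(im,cn,-1,(0,0,255),1)
        cn,_=cv2.findContours((sil(c,t,*r.x,z=z)>.5).astype(np.uint8),0,1); cv2.drawContours(im,cn,-1,(0,255,0),1)
    cv2.imwrite(f'pics/{tag}.png',im)
E
python3 - <<'E'
from h import *
look('mould',(.606,-.035,-.31),'w_mould')
E
```

```text
t 3.9833 tcp [ 0.6117 -0.0369  0.1966] rot [-2.217 -2.224  0.003]
mould 0.76 [253.4 165.3] 3129 [ 0.61  -0.033]
fit [ 0.609  -0.0342 -0.2982] 0.058
```

View pics/w_mould.png

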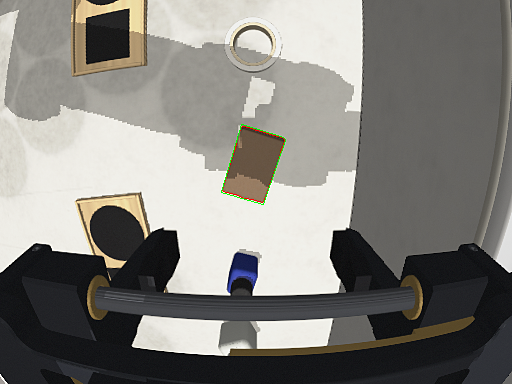

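arm_command(motion="0.088 0.0027 -0.0027 0 0.1;0.088 0 0 0.02 0.1;0.088 0 0 0.03 0.098;0.088 0 0 0.03 0;0.088 0 0 0.03 0;0.088 0 0 0.03 0;0.088 0 0 0.02 0;0.088 0 0 0.0176 0;0.088 0 0 0 0", newtons=25)

```text
time_s: 4.83
tool_pos: [0.6055, -0.0286, 0.0197]
tool_rot: [-2.516, -1.875, 0.005]
contact_force: [-0.7, 0.5, 0.6]
gripper_width: 0.995
```

arm_command(motion="0.04 0 0 0 0;0.04 0 0 0 0;0.04 0 0 0 0;0.04 0 0 0 0;0.04 0 0 0 0;0.04 0 0 0 0")

```text
time_s: 5.33
tool_pos: [0.6078, -0.0301, 0.0228]
tool_rot: [2.519, 1.875, 0.001]
contact_force: [0.4, -0.0, 1.1]
gripper_width: 0.569
```

arm_command(motion="0.04 0 0 -0.03 0;0.04 0 0 -0.03 0;0.04 0 0 -0.02 0;0.04 0 0 0 0;0.04 0 0 0 0")

```text
time_s: 5.75
tool_pos: [0.6076, -0.0301, 0.1026]
tool_rot: [2.519, 1.875, 0.001]
contact_force: [0.0, -0.4, -2.5]
gripper_width: 0.567
```

Run:
```python
from h import *
for i in range(6):
    s=read_state(); print(s['time_s'],s['tool_pos'].round(4),s['tool_rot'].round(3),s['qpos'].round(4)); c=camera('top'if i%2 else 'wrist'); 
    cv2.imwrite(f'pics/held{i}.png',c['pixels'])
```

```text
5.75 [ 0.6076 -0.0301  0.1026] [2.519e+00 1.875e+00 1.000e-03] [-0.2419  0.6349  1.4071 -0.      1.0982  0.0492]
5.8 [ 0.607  -0.03    0.1013] [-2.519e+00 -1.875e+00  1.000e-03] [-0.2419  0.6365  1.4082  0.      1.0981  0.0491]
5.85 [ 0.6067 -0.0299  0.1007] [-2.519 -1.875  0.003] [-0.242   0.6373  1.4086 -0.      1.0982  0.0491]
5.9 [ 0.6067 -0.0299  0.1005] [-2.518 -1.874  0.003] [-0.2419  0.6376  1.4085 -0.      1.0983  0.0491]
5.95 [ 0.6068 -0.0299  0.1006] [-2.518 -1.875  0.003] [-0.2419  0.6376  1.4083  0.      1.0984  0.0491]
6.0 [ 0.6069 -0.0299  0.1008] [-2.519e+00 -1.875e+00  2.000e-03] [-0.2419  0.6374  1.4081  0.      1.0985  0.0491]
```

View pics/held4.png

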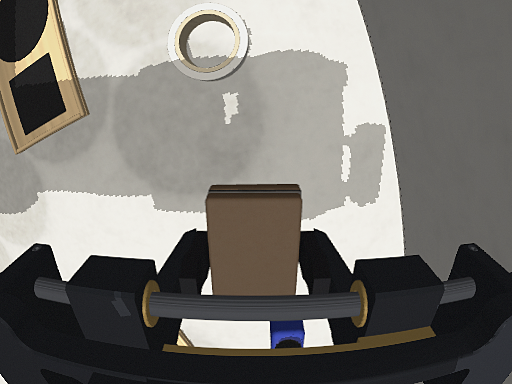

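arm_command(motion="0.04 0 0 0 -0.103;0.04 0 0 0 -0.103;0.04 0 0 0 -0.103;0.04 0.034 -0.017 0 0;0.04 0.034 -0.017 0 0;0.04 0.034 -0.017 0 0;0.04 0.034 -0.017 0 0;0.04 0.034 -0.017 0 0;0.04 0.034 -0.017 0 0;0.04 0.034 -0.017 0 0;0.04 0.034 -0.017 0 0")

```text
time_s: 6.97
tool_pos: [0.4653, 0.2408, 0.1018]
tool_rot: [-2.201, -2.241, 0.001]
contact_force: [0.1, -0.7, -1.0]
gripper_width: 0.564
```

arm_command(motion="0.04 0.034 -0.017 0 0;0.04 0.034 -0.016 0 0;0.04 0.004 0 0 0;0.04 0 0 0 0;0.04 0 0 0 0;0.04 0 0 0 0")

```text
time_s: 7.47
tool_pos: [0.4329, 0.3098, 0.1019]
tool_rot: [2.203, 2.24, -0.001]
contact_force: [0.2, -0.1, -0.2]
gripper_width: 0.567
```

```bash
cat >> h.py <<'E'
def go(tx,ty,tphi,tz=None):
    s=read_state(); R=Ro.from_rotvec(s['tool_rot']).as_matrix(); p=s['tool_pos']
    phi=np.arctan2(R[1,1],R[0,1]); dphi=(tphi-phi+np.pi)%(2*np.pi)-np.pi
    d=np.array([tx,ty])-p[:2]
    print('t',round(s['time_s'],2),'tcp',p.round(4),'phi',round(phi,3),'F',s['contact_force'].round(1),'w',round(s['gripper_width']*.0881,4),'tilt',R[:2,2].round(4))
    for nm,f in(('now',phi),('afterturn',tphi)):
        print(nm,'dx',round(-np.sin(f)*d[0]+np.cos(f)*d[1],4),'dy',round(np.cos(f)*d[0]+np.sin(f)*d[1],4),'dz',None if tz is None else round(p[2]-tz,4),'turn',round(-dphi,3))
E
python3 -c "
from h import *
go(.4315,.311,.018,.025)"
```

```text
t 7.47 tcp [0.4329 0.3098 0.1019] phi 0.017 F [ 0.2 -0.1 -0.2] w 0.0499 tilt [-0.0003 -0.0003]
now dx 0.0012 dy -0.0014 dz 0.0769 turn -0.001
afterturn dx 0.0012 dy -0.0013 dz 0.0769 turn -0.001
```

arm_command(motion="0.04 0.0012 -0.0014 0.02 0;0.04 0 0 0.025 0;0.04 0 0 0.02 0;0.04 0 0 0.008 0;0.04 0 0 0.003 0;0.04 0 0 0 0;0.04 0 0 0 0;0.04 0 0 0 0")

```text
time_s: 8.13
tool_pos: [0.4315, 0.3116, 0.0266]
tool_rot: [2.202, 2.24, 0.001]
contact_force: [-0.6, 0.3, -0.7]
gripper_width: 0.566
```

```bash
python3 -c "
from h import *
go(.4315,.311,.018,.025)"
```

```text
t 8.13 tcp [0.4315 0.3116 0.0266] phi 0.017 F [-0.6  0.3 -0.7] w 0.0499 tilt [0.0008 0.0003]
now dx -0.0006 dy -0.0 dz 0.0016 turn -0.001
afterturn dx -0.0006 dy -0.0 dz 0.0016 turn -0.001
```

arm_command(motion="0.04 0 0 0.001 0;0.065 0 0 0 0;0.07 0 0 0 0;0.07 0 0 0 0;0.07 0 0 -0.02 0;0.08 0 0 -0.035 0;0.088 0 0 -0.04 0;0.088 0 0 -0.04 0;0.088 0 0 -0.035 0;0.088 0 0 0 0")

```text
time_s: 8.97
tool_pos: [0.433, 0.3131, 0.202]
tool_rot: [2.198, 2.238, 0.017]
contact_force: [1.5, 1.2, 0.0]
gripper_width: 0.996
```

arm_command(motion="0.088 -0.024 0.019 0 0;0.088 -0.024 0.019 0 0;0.088 -0.024 0.019 0 0;0.088 -0.024 0.019 0 0;0.088 -0.024 0.019 0 0;0.088 -0.024 0.019 0 0;0.088 -0.024 0.019 0 0;0.088 -0.024 0.019 0 0;0.088 -0.024 0.019 0 0;0.088 0 0 0 0;0.088 0 0 0 0;0.088 0 0 0 0")

```text
time_s: 9.97
tool_pos: [0.6052, 0.0996, 0.1946]
tool_rot: [-2.201, -2.241, 0.001]
contact_force: [0.3, 0.3, 0.9]
gripper_width: 1.002
```

Run:
```python
from h import *
look('tape',(.605,.095,0),'w_tape')
c=snap('top');cv2.imwrite('pics/top1.png',cv2.resize(c['pixels'][130:260,110:400],None,fx=2.7,fy=2.7))
ds=masks_of('top','mould')
for d in ds:print(d['confidence'],d['at'],onz(c,d['at'],.025))
```

```text
t 9.9667 tcp [0.6052 0.0996 0.1946] rot [-2.201e+00 -2.241e+00  1.000e-03]
tape 0.68 [240.7  25.3] 3073 [0.589 0.252]
tape 0.67 [252.5 183. ] 1617 [0.603 0.084]
fit [0.6096 0.0959 0.0494] 0.508
0.83 [157.4, 196.5] [0.42667664 0.3105242 ]
```

View pics/w_tape.png

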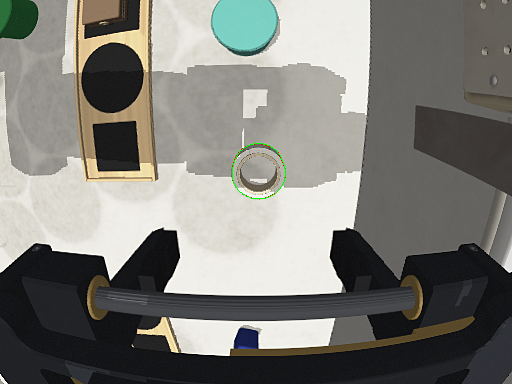

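View pics/top1.png

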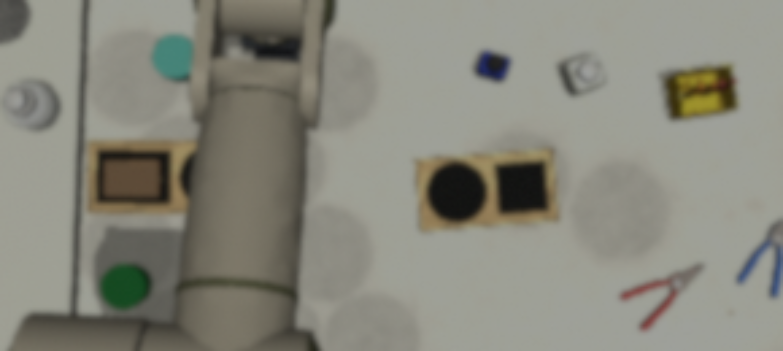

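arm_command(motion="0.088 -0.0037 0.0044 0.02 0.017;0.088 0 0 0.03 0;0.088 0 0 0.03 0;0.088 0 0 0.03 0;0.088 0 0 0.03 0;0.088 0 0 0.02 0;0.088 0 0 0.015 0;0.088 0 0 0 0;0.088 0 0 0 0", newtons=20)

```text
time_s: 10.92
tool_pos: [0.6099, 0.096, 0.0202]
tool_rot: [-2.219, -2.223, 0.001]
contact_force: [0.2, 0.5, 0.0]
gripper_width: 0.999
```

```bash
python3 -c "
from h import *
go(.6096,.0959,.0,.019)"
```

```text
t 10.92 tcp [0.6099 0.096  0.0202] phi 0.002 F [0.2 0.5 0. ] w 0.088 tilt [-0.0006  0.    ]
now dx -0.0001 dy -0.0003 dz 0.0012 turn 0.002
afterturn dx -0.0001 dy -0.0003 dz 0.0012 turn 0.002
```

arm_command(motion="0.045 0 0 0 0;0.045 0 0 0 0;0.045 0 0 0 0;0.045 0 0 0 0;0.045 0 0 0 0;0.045 0 0 -0.03 0;0.045 0 0 -0.03 0;0.045 0 0 -0.02 0;0.045 0.0155 -0.025 0 0;0.045 0.0155 -0.025 0 0;0.045 0.0155 -0.025 0 0;0.045 0.0155 -0.025 0 0")

```text
time_s: 11.92
tool_pos: [0.5089, 0.1579, 0.1003]
tool_rot: [2.221, 2.222, 0.0]
contact_force: [-0.0, 0.6, -0.7]
gripper_width: 0.645
```

arm_command(motion="0.045 0.0155 -0.025 0 0;0.045 0.0155 -0.025 0 0;0.045 0.0155 -0.025 0 0;0.045 0 0 0 0;0.045 0 0 0 0;0.045 0 0 0 0")

```text
time_s: 12.42
tool_pos: [0.436, 0.2036, 0.1005]
tool_rot: [2.22, 2.222, 0.002]
contact_force: [0.3, -0.2, 0.4]
gripper_width: 0.643
```

```bash
python3 -c "
from h import *
go(.4336,.2047,.018,.0258)
cv2.imwrite('pics/w2.png',camera('wrist')['pixels'])"
```

```text
t 12.42 tcp [0.436  0.2036 0.1005] phi 0.001 F [ 0.3 -0.2  0.4] w 0.0567 tilt [0.0013 0.0001]
now dx 0.0011 dy -0.0024 dz 0.0747 turn -0.017
afterturn dx 0.0011 dy -0.0024 dz 0.0747 turn -0.017
```

View pics/w2.png

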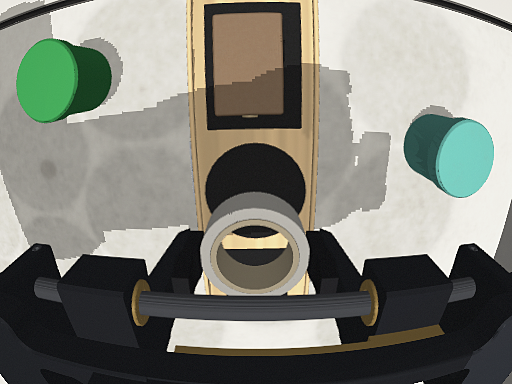

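Run:
```python
from h import *
for z in (.08,.085): look('tape',(.434,.204,0),'w_tape2',z=z)
```

```text
t 12.4667 tcp [0.4361 0.2034 0.1003] rot [2.221e+00 2.221e+00 1.000e-03]
tape 0.94 [253.7 262.1] 7408 [0.436 0.147]
fit [ 0.4363  0.204  -0.0421] 0.302
t 12.5667 tcp [0.436  0.2033 0.1001] rot [2.221e+00 2.221e+00 1.000e-03]
```

View pics/w_tape2.png

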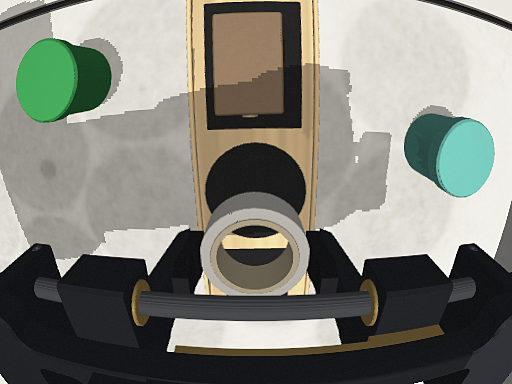

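arm_command(motion="0.045 0.0011 -0.0024 0.02 0;0.045 0 0 0.025 0;0.045 0 0 0.02 0;0.045 0 0 0.007 0;0.045 0 0 0.003 0;0.045 0 0 0 0;0.045 0 0 0 0")

```text
time_s: 13.25
tool_pos: [0.4333, 0.2049, 0.0259]
tool_rot: [2.22, 2.222, 0.002]
contact_force: [0.4, 0.3, -1.0]
gripper_width: 0.642
```

```bash
python3 -c "
from h import *
go(.4336,.2047,.018,.0258)"
```

```text
t 13.25 tcp [0.4333 0.2049 0.0259] phi 0.001 F [ 0.4  0.3 -1. ] w 0.0566 tilt [0.0013 0.0003]
now dx -0.0002 dy 0.0003 dz 0.0001 turn -0.017
afterturn dx -0.0002 dy 0.0002 dz 0.0001 turn -0.017
```

arm_command(motion="0.045 0 0 0.001 0;0.07 0 0 0 0;0.075 0 0 0 0;0.075 0 0 0 0;0.075 0 0 -0.02 0;0.08 0 0 -0.035 0;0.088 0 0 -0.04 0;0.088 0 0 -0.04 0;0.088 0 0 -0.035 0;0.088 0 0 0 0")

```text
time_s: 14.08
tool_pos: [0.435, 0.2055, 0.2006]
tool_rot: [2.215, 2.218, 0.015]
contact_force: [0.6, -0.3, 0.9]
gripper_width: 1.001
```

arm_command(motion="0.088 -0.0317 0.0132 0 0;0.088 -0.0317 0.0132 0 0;0.088 -0.0317 0.0132 0 0;0.088 -0.0317 0.0132 0 0;0.088 -0.0317 0.0132 0 0;0.088 -0.0317 0.0132 0 0;0.088 -0.0317 0.0132 0 0;0.088 -0.0317 0.0132 0 0;0.088 -0.0317 0.0132 0 0;0.088 -0.0317 0.0132 0 0;0.088 -0.0317 0.0132 0 0;0.088 -0.0317 0.0132 0 0")

```text
time_s: 15.08
tool_pos: [0.5917, -0.177, 0.1936]
tool_rot: [-2.22, -2.222, 0.0]
contact_force: [0.9, 0.1, 0.4]
gripper_width: 0.999
```

arm_command(motion="0.088 0 0 0 0;0.088 0 0 0 0;0.088 0 0 0 0")

```text
time_s: 15.33
tool_pos: [0.5911, -0.1747, 0.1936]
tool_rot: [-2.219, -2.222, 0.0]
contact_force: [-0.8, 0.2, -0.5]
gripper_width: 0.998
```

Run:
```python
from h import *
look('ink',(.592,-.175,-.35),'w_ink')
```

```text
t 15.3333 tcp [ 0.5911 -0.1747  0.1936] rot [-2.219 -2.222  0.   ]
ink 0.88 [259.9 167.7] 1403 [ 0.597 -0.173]
fit [ 0.5964 -0.1738 -0.2375] 0.076
```

View pics/w_ink.png

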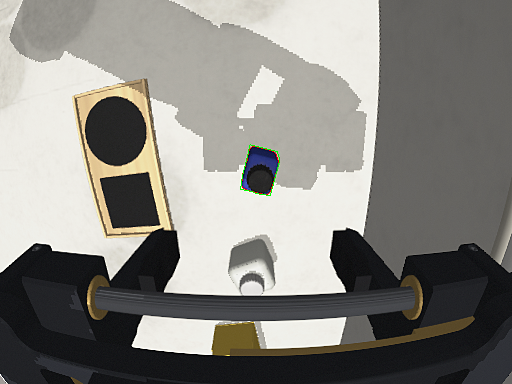

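arm_command(motion="0.088 0.0009 0.0053 0.02 0.118;0.088 0 0 0.03 0.118;0.088 0 0 0.03 0;0.088 0 0 0.03 0;0.088 0 0 0.03 0;0.088 0 0 0.02 0;0.088 0 0 0.01 0;0.088 0 0 0 0;0.088 0 0 0 0", newtons=20)

```text
time_s: 16.18
tool_pos: [0.5971, -0.1741, 0.0251]
tool_rot: [2.465, 1.946, 0.001]
contact_force: [-0.3, -0.2, 0.4]
gripper_width: 0.998
```

```bash
python3 -c "
from h import *
go(.5964,-.1738,-.2375,.023)"
```

```text
t 16.18 tcp [ 0.5971 -0.1741  0.0251] phi -0.234 F [-0.3 -0.2  0.4] w 0.0879 tilt [ 0.0009 -0.0004]
now dx 0.0001 dy -0.0008 dz 0.0021 turn 0.003
afterturn dx 0.0001 dy -0.0008 dz 0.0021 turn 0.003
```

arm_command(motion="0.02 0 0 0 0;0.02 0 0 0 0;0.02 0 0 0 0;0.02 0 0 0 0;0.02 0 0 0 0;0.02 0 0 0 0;0.02 0 0 0 0;0.02 0 0 -0.03 0;0.02 0 0 -0.03 -0.084;0.02 0 0 -0.02 -0.084;0.02 0 0 0 -0.084;0.02 0 0 0 0")

```text
time_s: 17.18
tool_pos: [0.5972, -0.1746, 0.1054]
tool_rot: [2.198, 2.242, 0.001]
contact_force: [0.1, -0.2, -0.1]
gripper_width: 0.225
```

arm_command(motion="0.02 0.0271 -0.0142 0 0;0.02 0.0271 -0.0142 0 0;0.02 0.0271 -0.0142 0 0;0.02 0.0271 -0.0142 0 0;0.02 0.0271 -0.0142 0 0;0.02 0.0271 -0.0142 0 0;0.02 0.0271 -0.0142 0 0;0.02 0.0271 -0.0142 0 0;0.02 0.0271 -0.0142 0 0;0.02 0.0271 -0.0142 0 0;0.02 0.0271 -0.0142 0 0;0.02 0 0 0 0")

```text
time_s: 18.18
tool_pos: [0.4325, 0.1242, 0.1034]
tool_rot: [-2.2, -2.239, 0.003]
contact_force: [0.0, -1.0, -0.0]
gripper_width: 0.227
```

arm_command(motion="0.02 0 0 0 0;0.02 0 0 0 0")

```text
time_s: 18.35
tool_pos: [0.4357, 0.1206, 0.1039]
tool_rot: [-2.204, -2.239, 0.0]
contact_force: [0.7, -0.3, -0.2]
gripper_width: 0.226
```

```bash
python3 -c "
from h import *
go(.435,.1213,.018,.0305)
cv2.imwrite('pics/w3.png',camera('wrist')['pixels'])"
```

```text
t 18.35 tcp [0.4357 0.1206 0.1039] phi 0.016 F [ 0.7 -0.3 -0.2] w 0.0199 tilt [-0.0003 -0.0001]
now dx 0.0007 dy -0.0007 dz 0.0734 turn -0.002
afterturn dx 0.0007 dy -0.0007 dz 0.0734 turn -0.002
```

View pics/w3.png

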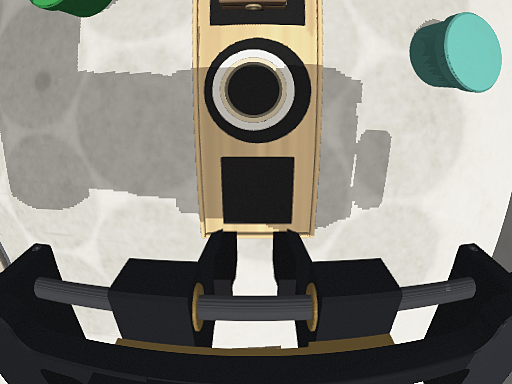

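Run:
```python
from h import *
for n in('top','scene'):
    c=snap(n)
    a=c['pixels'][130:260,110:400] if n=='top' else c['pixels'][110:260,120:440]
    cv2.imwrite(f'pics/s2_{n}.png',cv2.resize(a,None,fx=2.5,fy=2.5))
    for d in masks_of(n,'ink'): print(n,d['confidence'],d['at'],onz(c,d['at'],.02).round(3))
```

```text
top 0.43 [291.6, 155.4] [ 0.59  -0.172]
scene 0.63 [325.5, 192.6] [ 0.598 -0.186]
```

View pics/s2_top.png

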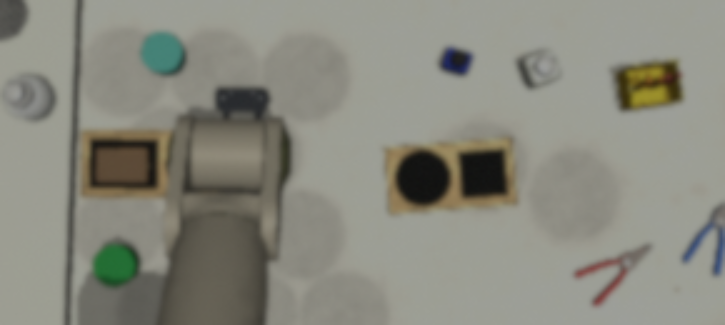

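View pics/s2_scene.png

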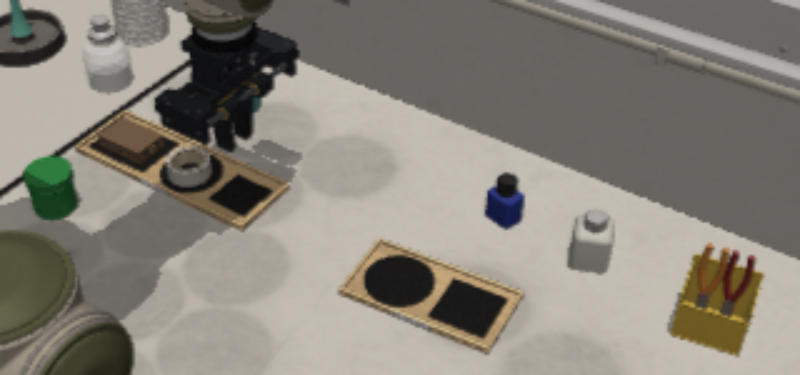

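arm_command(motion="0.06 -0.0271 0.0142 -0.009 0;0.06 -0.0271 0.0142 -0.009 0;0.06 -0.0271 0.0142 -0.009 0;0.06 -0.0271 0.0142 -0.009 0;0.06 -0.0271 0.0142 -0.009 0;0.06 -0.0271 0.0142 -0.009 0;0.06 -0.0271 0.0142 -0.009 0;0.06 -0.0271 0.0142 -0.009 0;0.06 -0.0271 0.0142 -0.009 0;0.06 -0.0271 0.0142 -0.009 0;0.06 -0.0271 0.0142 0 0;0.06 0 0 0 0")

```text
time_s: 19.6
tool_pos: [0.5979, -0.1795, 0.1938]
tool_rot: [2.206, 2.234, -0.0]
contact_force: [-0.2, -0.1, -0.7]
gripper_width: 0.682
```

arm_command(motion="0.06 0 0 0 0;0.06 0 0 0 0")

```text
time_s: 19.77
tool_pos: [0.5963, -0.1743, 0.1936]
tool_rot: [-2.202, -2.239, 0.0]
contact_force: [0.1, 0.3, 0.2]
gripper_width: 0.679
```

Run:
```python
from h import *
look('ink',(.5964,-.1738,-.24),'w_ink2')
go(.5964,-.1738,-.2375,.024)
```

```text
t 19.7667 tcp [ 0.5963 -0.1743  0.1936] rot [-2.202 -2.239  0.   ]
ink 0.96 [250.3 170.2] 1351 [ 0.592 -0.175]
fit [ 0.5964 -0.1735 -0.2149] 0.103
t 19.87 tcp [ 0.5964 -0.1736  0.1941] phi 0.018 F [0.8 0.1 0.8] w 0.0601 tilt [-0.0004  0.0003]
now dx -0.0002 dy -0.0 dz 0.1701 turn 0.255
afterturn dx -0.0002 dy 0.0 dz 0.1701 turn 0.255
```

View pics/w_ink2.png

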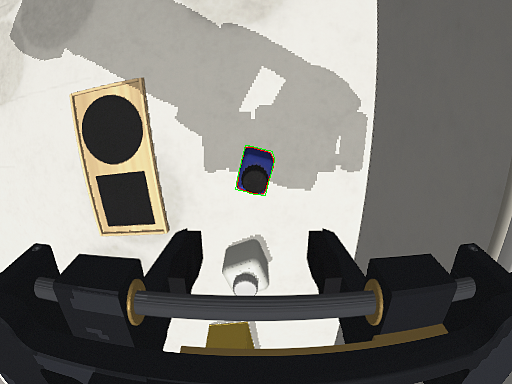

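arm_command(motion="0.06 0 0 0.02 0.085;0.06 0 0 0.03 0.085;0.06 0 0 0.03 0.085;0.06 0 0 0.03 0;0.06 0 0 0.03 0;0.06 0 0 0.02 0;0.06 0 0 0.01 0;0.06 0 0 0 0;0.06 0 0 0 0", newtons=20)

```text
time_s: 20.62
tool_pos: [0.5971, -0.1742, 0.025]
tool_rot: [2.468, 1.942, 0.001]
contact_force: [0.8, -0.7, 1.0]
gripper_width: 0.681
```

arm_command(motion="0.02 0 0 0 0;0.02 0 0 0 0;0.02 0 0 0 0;0.02 0 0 0 0;0.02 0 0 0 0;0.02 0 0 0 0;0.02 0 0 0 0")

```text
time_s: 21.2
tool_pos: [0.5969, -0.1745, 0.0247]
tool_rot: [2.469, 1.942, 0.0]
contact_force: [-0.7, -0.4, 6.0]
gripper_width: 0.365
```

arm_command(motion="0.02 0 0 -0.03 0;0.02 0 0 -0.03 -0.084;0.02 0 0 -0.02 -0.084;0.02 0 0 0 -0.084;0.02 0.0271 -0.0142 0 0;0.02 0.0271 -0.0142 0 0;0.02 0.0271 -0.0142 0 0;0.02 0.0271 -0.0142 0 0;0.02 0.0271 -0.0142 0 0;0.02 0.0271 -0.0142 0 0;0.02 0.0271 -0.0142 0 0;0.02 0.0271 -0.0142 0 0")

```text
time_s: 22.2
tool_pos: [0.4791, 0.0419, 0.104]
tool_rot: [-2.206, -2.236, 0.0]
contact_force: [1.2, 0.2, 0.2]
gripper_width: 0.365
```

arm_command(motion="0.02 0.0271 -0.0142 0 0;0.02 0.0271 -0.0142 0 0;0.02 0.0271 -0.0142 0 0;0.02 0 0 0 0;0.02 0 0 0 0;0.02 0 0 0 0")

```text
time_s: 22.7
tool_pos: [0.4368, 0.1211, 0.1042]
tool_rot: [2.205, 2.237, 0.0]
contact_force: [0.0, 0.7, -0.5]
gripper_width: 0.364
```

```bash
python3 -c "
from h import *
go(.435,.1213,.018,.0303)
cv2.imwrite('pics/w4.png',camera('wrist')['pixels'])
look('ink',(.435,.1213,.02),'w5',z=.08)"
```

```text
t 22.7 tcp [0.4368 0.1211 0.1042] phi 0.014 F [ 0.   0.7 -0.5] w 0.032 tilt [ 0.0005 -0.0002]
now dx 0.0002 dy -0.0018 dz 0.0739 turn -0.004
afterturn dx 0.0002 dy -0.0018 dz 0.0739 turn -0.004
t 22.75 tcp [0.437  0.1208 0.1041] rot [2.206 2.236 0.   ]
ink 0.81 [253.  251.8] 5488 [0.437 0.072]
fit [0.4373 0.1199 0.002 ] 0.394
```

View pics/w5.png

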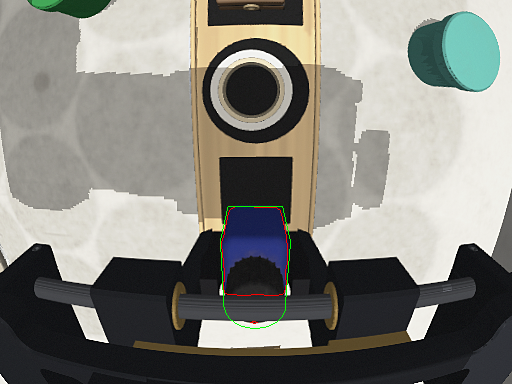

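arm_command(motion="0.02 0.001 -0.0018 0.02 0;0.02 0 0 0.025 0;0.02 0 0 0.018 0;0.02 0 0 0.007 0;0.02 0 0 0.0037 0;0.02 0 0 0 0;0.02 0 0 0 0;0.02 0 0 0 0")

```text
time_s: 23.52
tool_pos: [0.4352, 0.1224, 0.0313]
tool_rot: [2.205, 2.236, 0.002]
contact_force: [0.0, -0.1, -0.5]
gripper_width: 0.358
```

```bash
python3 -c "
from h import *
go(.435,.1213,.018,.0303)"
```

```text
t 23.52 tcp [0.4352 0.1224 0.0313] phi 0.014 F [ 0.  -0.1 -0.5] w 0.0315 tilt [0.0017 0.    ]
now dx -0.0011 dy -0.0002 dz 0.001 turn -0.004
afterturn dx -0.0011 dy -0.0002 dz 0.001 turn -0.004
```

arm_command(motion="0.02 0 0 0.0015 0;0.02 0 0 0 0;0.06 0 0 0 0;0.06 0 0 0 0;0.06 0 0 0 0;0.06 0 0 0 0;0.07 0 0 -0.015 0;0.088 0 0 -0.035 0;0.088 0 0 -0.04 0;0.088 0 0 -0.04 0;0.088 0 0 -0.035 0;0.088 0 0 0 0")

```text
time_s: 24.52
tool_pos: [0.4369, 0.1226, 0.2001]
tool_rot: [2.2, 2.232, 0.013]
contact_force: [-0.1, -0.3, 1.4]
gripper_width: 0.994
```

arm_command(motion="0.088 0.021 0.026 0 0;0.088 0.021 0.026 0 0;0.088 0.021 0.026 0 0;0.088 0.021 0.026 0 0;0.088 0.021 0.026 0 0;0.088 0.021 0.026 0 0;0.088 0 0 0 0;0.088 0 0 0 0;0.088 0 0 0 0;0.088 0 0 0 0")

```text
time_s: 25.35
tool_pos: [0.5882, 0.25, 0.194]
tool_rot: [-2.206, -2.236, 0.001]
contact_force: [-0.5, -1.1, -0.1]
gripper_width: 1.002
```

Run:
```python
from h import *
look('jar',(.5905,.249,0),'w_jar')
go(.5905,.249,0,.04)
```

```text
t 25.35 tcp [0.5882 0.25   0.194 ] rot [-2.206e+00 -2.236e+00  1.000e-03]
jar 0.94 [ 20.1 130.7] 2045 [0.28  0.304]
jar 0.63 [256.4 178.3] 3317 [0.591 0.24 ]
fit [0.5935 0.2498 0.0836] 0.036
t 25.45 tcp [0.5884 0.25   0.1944] phi 0.013 F [ 0.6  0.5 -0.5] w 0.0877 tilt [0.0003 0.    ]
now dx -0.0011 dy 0.0021 dz 0.1544 turn 0.013
afterturn dx -0.001 dy 0.0021 dz 0.1544 turn 0.013
```

View pics/w_jar.png

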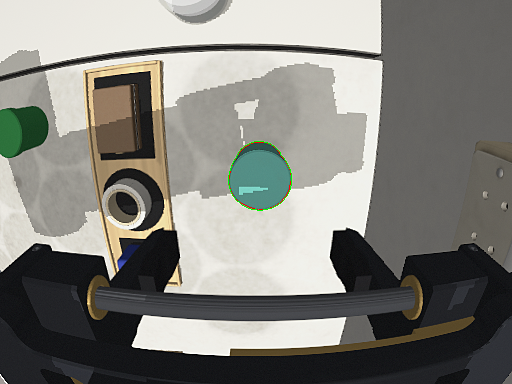

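arm_command(motion="0.088 0 0.005 0.02 0;0.088 0 0 0.03 0;0.088 0 0 0.03 0;0.088 0 0 0.03 0;0.088 0 0 0.03 0;0.088 0 0 0.012 0;0.088 0 0 0 0;0.088 0 0 0 0;0.05 0 0 0 0;0.05 0 0 0 0;0.05 0 0 0 0;0.05 0 0 0 0", newtons=25)

```text
time_s: 26.45
tool_pos: [0.5942, 0.2508, 0.043]
tool_rot: [2.205, 2.236, 0.002]
contact_force: [1.2, -0.4, 0.1]
gripper_width: 0.719
```

arm_command(motion="0.05 0 0 0 0;0.05 0 0 0 0;0.05 0 0 0 0")

```text
time_s: 26.7
tool_pos: [0.5941, 0.2508, 0.0427]
tool_rot: [2.205, 2.237, 0.001]
contact_force: [-1.3, -0.4, 6.0]
gripper_width: 0.676
```

arm_command(motion="0.05 0 0 -0.02 0;0.05 0 0 -0.035 0;0.05 0 0 -0.035 0;0.05 0 0 -0.02 0;0.05 -0.0316 -0.0147 0 0;0.05 -0.0316 -0.0147 0 0;0.05 -0.0316 -0.0147 0 0;0.05 -0.0316 -0.0147 0 0;0.05 -0.0316 -0.0147 0 0;0.05 -0.0316 -0.0147 0 0;0.05 -0.0316 -0.0147 0 0;0.05 -0.0316 -0.0147 0 0")

```text
time_s: 27.7
tool_pos: [0.4787, -0.005, 0.1518]
tool_rot: [-2.205, -2.237, 0.0]
contact_force: [0.7, 0.3, -0.5]
gripper_width: 0.68
```

arm_command(motion="0.05 -0.0316 -0.0147 0 0;0.05 -0.0316 -0.0147 0 0;0.05 -0.0316 -0.0147 0 0;0.05 -0.0316 -0.0147 0 0;0.05 0 0 0 0;0.05 0 0 0 0;0.05 0 0 0 0;0.05 0 0 0 0")

```text
time_s: 28.37
tool_pos: [0.423, -0.13, 0.1518]
tool_rot: [-2.204, -2.238, -0.0]
contact_force: [-0.3, 0.3, -0.2]
gripper_width: 0.676
```

```bash
python3 -c "
from h import *
go(.4222,-.1305,.02,.0482)
look('jar',(.4222,-.1305,0),'w6',z=.106)"
```

```text
t 28.37 tcp [ 0.423  -0.13    0.1518] phi 0.015 F [-0.3  0.3 -0.2] w 0.0595 tilt [-0.0001  0.0003]
now dx -0.0005 dy -0.0008 dz 0.1036 turn -0.005
afterturn dx -0.0005 dy -0.0008 dz 0.1036 turn -0.005
t 28.3667 tcp [ 0.423  -0.13    0.1518] rot [-2.204 -2.238 -0.   ]
jar 0.61 [252.3 251.4] 10554 [ 0.422 -0.207]
```

View pics/w6.png

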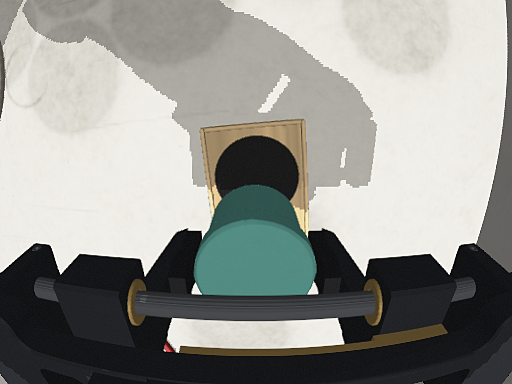

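arm_command(motion="0.05 -0.0005 -0.0008 0.02 0;0.05 0 0 0.03 0;0.05 0 0 0.025 0;0.05 0 0 0.015 0;0.05 0 0 0.008 0;0.05 0 0 0.004 0;0.05 0 0 0 0;0.05 0 0 0 0;0.05 0 0 0 0")

```text
time_s: 29.22
tool_pos: [0.4225, -0.1316, 0.0508]
tool_rot: [2.204, 2.236, 0.001]
contact_force: [0.7, 0.0, -0.5]
gripper_width: 0.68
```

```bash
python3 -c "
from h import *
go(.4222,-.1305,.02,.0478)"
```

```text
t 29.22 tcp [ 0.4225 -0.1316  0.0508] phi 0.014 F [ 0.7  0.  -0.5] w 0.0599 tilt [ 0.0015 -0.001 ]
now dx 0.0011 dy -0.0002 dz 0.003 turn -0.006
afterturn dx 0.0011 dy -0.0002 dz 0.003 turn -0.006
```

arm_command(motion="0.05 0.001 0 0.0025 0;0.05 0 0 0 0;0.07 0 0 0 0;0.08 0 0 0 0;0.08 0 0 0 0;0.08 0 0 -0.015 0;0.088 0 0 -0.035 0;0.088 0 0 -0.035 0;0.088 0 0 -0.035 0;0.088 0 0 -0.03 0;0.088 0 0 0 0")

```text
time_s: 30.13
tool_pos: [0.4237, -0.1315, 0.2028]
tool_rot: [2.199, 2.23, 0.003]
contact_force: [0.4, 0.2, 1.1]
gripper_width: 1.0
```

arm_command(motion="0.088 -0.0238 0.023 0 0;0.088 -0.0238 0.023 0 0;0.088 -0.0238 0.023 0 0;0.088 -0.0238 0.023 0 0;0.088 -0.0238 0.023 0 0;0.088 -0.0238 0.023 0 0;0.088 -0.0238 0.023 0 0;0.088 0 0 0 0;0.088 0 0 0 0;0.088 0 0 0 0;0.088 0 0 0 0")

```text
time_s: 31.05
tool_pos: [0.5848, -0.294, 0.1975]
tool_rot: [-2.205, -2.237, 0.0]
contact_force: [-0.1, -0.4, 1.7]
gripper_width: 0.995
```

Run:
```python
from h import *
look('flux',(.585,-.296,.35),'w_flux')
```

```text
t 31.05 tcp [ 0.5848 -0.294   0.1975] rot [-2.205 -2.237  0.   ]
flux 0.94 [255.  175.3] 2312 [ 0.586 -0.302]
fit [ 0.588  -0.2933  0.3407] 0.114
```

View pics/w_flux.png

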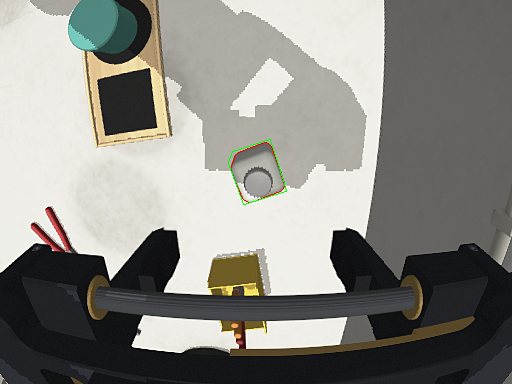

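arm_command(motion="0.085 0.0005 0.0032 0 -0.109;0.08 0 0 0.02 -0.109;0.075 0 0 0.03 -0.108;0.07 0 0 0.03 0;0.07 0 0 0.03 0;0.07 0 0 0.03 0;0.07 0 0 0.02 0;0.07 0 0 0.0075 0;0.07 0 0 0 0;0.07 0 0 0 0", newtons=25)

```text
time_s: 31.98
tool_pos: [0.5889, -0.2944, 0.0313]
tool_rot: [1.812, 2.564, -0.0]
contact_force: [0.3, 0.7, 0.9]
gripper_width: 0.794
```

```bash
python3 -c "
from h import *
go(.588,-.2935,.34,.03)"
```

```text
t 31.98 tcp [ 0.5889 -0.2944  0.0313] phi 0.34 F [0.3 0.7 0.9] w 0.07 tilt [ 0.0014 -0.001 ]
now dx 0.0012 dy -0.0005 dz 0.0013 turn 0.0
afterturn dx 0.0012 dy -0.0005 dz 0.0013 turn 0.0
```

arm_command(motion="0.035 0 0 0 0;0.035 0 0 0 0;0.035 0 0 0 0;0.035 0 0 0 0;0.035 0 0 0 0;0.035 0 0 0 0;0.035 0 0 0 0")

```text
time_s: 32.57
tool_pos: [0.5887, -0.2944, 0.0308]
tool_rot: [1.813, 2.565, -0.0]
contact_force: [-1.9, 0.6, 6.3]
gripper_width: 0.519
```

arm_command(motion="0.035 0 0 -0.02 0;0.035 0 0 -0.03 0;0.035 0 0 -0.03 0.08;0.035 0 0 -0.02 0.08;0.035 0 0 0 0.076;0.035 0.0152 -0.0247 0 0;0.035 0.0152 -0.0247 0 0;0.035 0.0152 -0.0247 0 0;0.035 0.0152 -0.0247 0 0;0.035 0.0152 -0.0247 0 0;0.035 0.0152 -0.0247 0 0;0.035 0 0 0 0")

```text
time_s: 33.57
tool_pos: [0.4278, -0.2163, 0.1293]
tool_rot: [-2.1, -2.33, 0.0]
contact_force: [-0.7, -0.6, -1.0]
gripper_width: 0.519
```

arm_command(motion="0.035 0 0 0 0;0.035 0 0 0 0;0.035 0 0 0 0")

```text
time_s: 33.82
tool_pos: [0.4323, -0.2195, 0.13]
tool_rot: [2.102, 2.333, 0.0]
contact_force: [0.1, 0.6, -1.2]
gripper_width: 0.521
```

```bash
python3 -c "
from h import *
go(.4315,-.219,.104,.0365)
c=camera('wrist');cv2.imwrite('pics/w7.png',c['pixels'])"
```

```text
t 33.82 tcp [ 0.4323 -0.2195  0.13  ] phi 0.104 F [ 0.1  0.6 -1.2] w 0.0459 tilt [ 0.0007 -0.0005]
now dx 0.0005 dy -0.0008 dz 0.0935 turn 0.0
afterturn dx 0.0005 dy -0.0008 dz 0.0935 turn 0.0
```

View pics/w7.png

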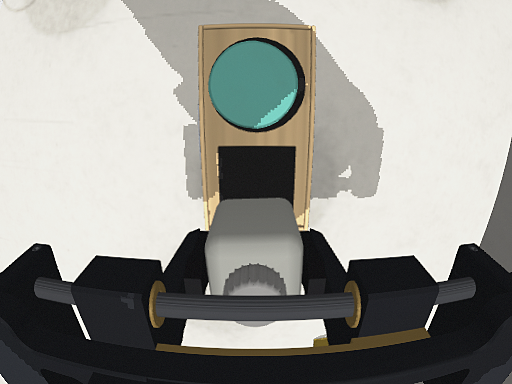

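arm_command(motion="0.035 0.0005 -0.0008 0.02 0;0.035 0 0 0.03 0;0.035 0 0 0.022 0;0.035 0 0 0.012 0;0.035 0 0 0.006 0;0.035 0 0 0.003 0;0.035 0 0 0 0;0.035 0 0 0 0;0.035 0 0 0 0")

```text
time_s: 34.62
tool_pos: [0.4312, -0.2189, 0.0377]
tool_rot: [2.102, 2.333, 0.0]
contact_force: [-0.3, 0.6, -0.7]
gripper_width: 0.519
```

```bash
python3 -c "
from h import *
go(.4315,-.219,.104,.0357)"
```

```text
t 34.62 tcp [ 0.4312 -0.2189  0.0377] phi 0.104 F [-0.3  0.6 -0.7] w 0.0457 tilt [ 0.0012 -0.0011]
now dx -0.0002 dy 0.0003 dz 0.002 turn 0.0
afterturn dx -0.0002 dy 0.0003 dz 0.002 turn 0.0
```

arm_command(motion="0.035 0 0 0.002 0;0.035 0 0 0 0;0.06 0 0 0 0;0.07 0 0 0 0;0.07 0 0 0 0;0.07 0 0 -0.015 0;0.07 0 0 -0.035 0;0.07 0 0 -0.035 0;0.07 0 0 -0.035 0;0.07 0 0 -0.035 0;0.07 0 0 -0.03 0;0.07 0 0 0 0")

```text
time_s: 35.62
tool_pos: [0.4323, -0.2197, 0.2256]
tool_rot: [2.096, 2.327, 0.0]
contact_force: [-0.1, -0.6, 0.3]
gripper_width: 0.796
```

arm_command(motion="0.07 0.025 -0.005 0 0;0.07 0.025 -0.005 0 0;0.07 0.025 -0.005 0 0;0.07 0.025 -0.005 0 0;0.07 0.025 -0.005 0 0;0.07 0.025 -0.005 0 0;0.07 0.025 -0.005 0 0;0.07 0.025 -0.005 0 0;0.07 0 0 0 0;0.07 0 0 0 0;0.07 0 0 0 0")

```text
time_s: 36.53
tool_pos: [0.3704, -0.0242, 0.2198]
tool_rot: [2.103, 2.334, -0.0]
contact_force: [-0.5, 0.5, -0.2]
gripper_width: 0.793
```

Run:
```python
from h import *
go(0,0,0)
T={'mould':('L',.0835),'tape':('L',-.02),'ink':('L',-.103),'jar':('S',.041),'flux':('S',-.048)}
F={'L':(.433,.2242,.018),'S':(.4262,-.172,.104)}
for n in('top','scene'):
    c=snap(n)
    a=c['pixels'][130:260,110:400] if n=='top' else c['pixels'][110:260,120:440]
    cv2.imwrite(f'pics/f_{n}.png',cv2.resize(a,None,fx=2.5,fy=2.5,interpolation=cv2.INTER_CUBIC))
    for t,(k,py) in T.items():
        x,y,w=F[k]; p=np.array([x-py*np.sin(w),y+py*np.cos(w)])
        for d in masks_of(n,t):
            if np.linalg.norm(onz(c,d['at'],.03)-p)>.05: continue
            r=fit([c],[d['region'].astype(float)],t,(p[0],p[1],w),z=.004); e=r.x[:2]-p
            print(n,t,round(d['confidence'],2),'tray err',round(np.cos(w)*e[0]+np.sin(w)*e[1],4),round(-np.sin(w)*e[0]+np.cos(w)*e[1],4),'yaw',round(r.x[2]-w,3),'c',round(r.fun,2)); break
        else: print(n,t,'none')
```

```text
t 36.53 tcp [ 0.3704 -0.0242  0.2198] phi 0.104 F [-0.5  0.5 -0.2] w 0.0699 tilt [ 0.0001 -0.0003]
now dx 0.0625 dy -0.3659 dz None turn 0.104
afterturn dx 0.0242 dy -0.3704 dz None turn 0.104
top mould none
top tape 0.59 tray err -0.0038 0.0007 yaw 0.083 c 0.55
top ink 0.51 tray err -0.0043 0.0012 yaw 0.012 c 0.11
top jar 0.8 tray err -0.0028 -0.0011 yaw 0.119 c 0.2
top flux 0.56 tray err -0.0046 0.003 yaw -0.072 c 0.3
scene mould 0.52 tray err -0.0018 -0.0018 yaw -0.11 c 0.15
scene tape 0.56 tray err -0.0021 -0.0002 yaw 0.038 c 0.1
scene ink 0.8 tray err -0.0002 0.0006 yaw -0.599 c 0.24
scene jar 0.95 tray err -0.0039 -0.0026 yaw 0.137 c 0.09
scene flux 0.55 tray err -0.0014 0.0003 yaw 0.196 c 0.16
```

View pics/f_top.png

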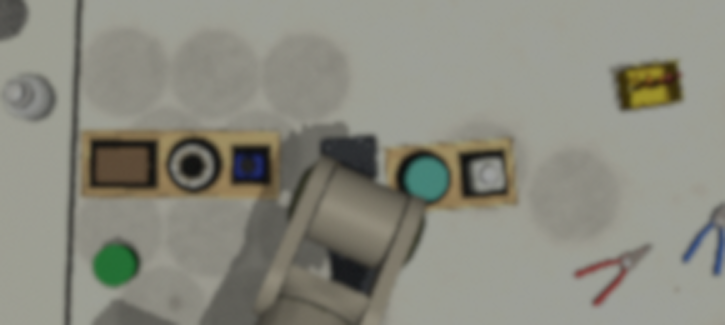

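View pics/f_scene.png

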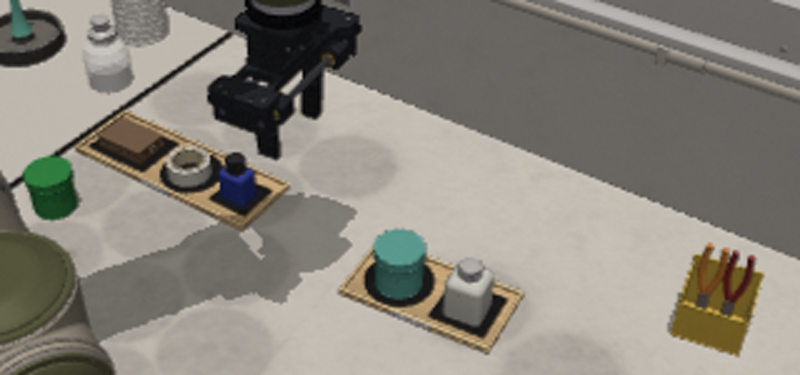

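All five things sit upright and centred within about 5 mm, and the bystanders are unmoved.

```bash
python3 -c "
from plant import *
print(close_job())"
```

```text
the job is handed in; nothing more can be done
None
```

I placed all five things and handed the job in at about 37 s of the 120 s. The mould, tape and ink are in the long tray, and the teal jar and white flux bottle are in the short tray. The job reports no verdict, so the checks below are my own.

- **Missed grasp:** my first grasp of the ink bottle came up empty because I lifted before the fingers had closed. The bottle stayed standing in place, and the second grasp held.
- **Last checks:** silhouette fits put each thing within 5 mm of its pad centre along both tray axes, against a limit of 15 mm. All five look upright and the gripper is clear of them.
- **Mould:** the last top picture gave no mould detection near its pad, so its final position rests on the scene fit. That fit showed it about 2 mm off and 0.11 rad from lengthwise, against a limit of 0.4 rad. The top picture by eye agrees.
- **Disagreements:** the tape fit in the top view was poor. The ink yaw differed between cameras, which does not affect the judging.
- **Bystanders:** by eye, the glass bottle, tool holder and green look-alike jar are where they were. I did not measure them.

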